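# Lay out the titration place

## Robot

A 6-joint arm with a two-finger parallel gripper is mounted at the origin on the work surface. World frame = base frame: x ahead of the robot, y to its left, z up, the work surface at z = 0. Lengths are in m, angles in rad, forces in N, time in s.
With the tool pointing down it reaches from about 0.25 to 0.775 m from the base axis. Payload 4 kg.
Tool frame: the origin (TCP) lies between the finger pads; the fingertips stand 25 mm ahead of it and the grasp point (between the pads) lies 6 mm ahead of it (robot.tip_reach is the z of the fingertips in the tool frame, in m); z points along the fingers, y is the line along which they close (so a half turn about z gives the same grasp; the last joint's range is limited). The gripper opens to 94 mm and grips with 3 to 60 N. Pads are 16 mm wide; open, the fingers measure 119 mm over their backs; the gripper's body (75 mm by 177 mm) begins 78 mm behind the grasp point.
Start: joints at [-1.393, 0.087, 1.371, -0, 1.684, -0.103], TCP at [0.152, -0.528, 0.2] pointing down, gripper open.
Joint ranges: [-3.1, 3.1], [-0.76, 2.03], [0.27, 2.55], [-1.08, 4.22], [0.17, 2.65], [-2.57, 2.57]. Speed limits (rad/s): [2.79, 2.79, 3.14, 3.14, 3.14, 3.14].

## Interface

Orientations are given as [roll, pitch, yaw] about the fixed x, y, z axes, in that order (R = Rz(yaw) Ry(pitch) Rx(roll)).
In Python, from bench import robot gives the robot as it stands. The module is installed in compiled form; this text tells all that it offers.
- The arm moves only by the shell command python3 -m handwheel 'ROWS'. ROWS is JSON, a list of rows, each a list of 3 entries, a list of its own where there are three numbers: the turn, a rotation vector about the world's x, y, z in units of 90 degrees (1.0 is 90 degrees), then the shift along the world's x, y, z in units of 0.05 m (1.0 is 0.05 m), then the closure, from 0 (fully open) to 1 (shut). A call has 1 to 5 rows; each row shifts and turns the commanded pose from where the row before left it; what a row does not reach is not made up. A row lasts 1/10 s, in which the tool goes at most 50 mm and 8.59 degrees, less where a joint would pass 70% of its speed; a pose out of reach is approached as far as the arm can. A call with a number of a shift or a turn outside -1 to 1 is refused whole. A call with a gripper value outside its range is refused whole. The fingers move at their own pace and stop on an object; the grip force is fixed at half the most. Time passes only in rows, so rows that do not move let the fingers close. It gives the time, the measured TCP pose, the force, the opening and the grip force at its end, in the units of the state.
- robot.get_obs(): the state, without advancing time (a new reading comes with each control period).
- robot.snapshot(name): name is "scene" or "side" or "wrist"; returns (picture, depth): 384x512x3 uint8, red, green, blue; 384x512 float32, m along the optical axis (not along the pixel's ray), 0 where there is no reading.
- robot.calibration(name): a dict with "mtx" (3x3 intrinsics, pixels), "D" ([k1, k2, p1, p2, k3] as OpenCV has them; the pictures are not rectified), "extrinsics" (4x4, takes a point from camera to world coordinates); the wrist camera has in their place "hand_eye" (4x4, takes a point from camera to tool coordinates, whose origin is the TCP and whose axes are the flange's). Camera axes: x right, y down, z forward; pixel columns grow to the right and rows downward; lengths in m; the calibration is good to about 2 mm. A picture is of the moment at which its call begins: read the wrist's pose just before it. calibration takes no time and is no camera call.
- robot.close_job(): hands the job in; it is judged then, once.
Trained networks look in the newest picture that a camera, given by its name, has taken for a name from the list of things; names that differ only in an ending like _2 or _b are one class to them, and where a whole thing is asked for, a point or a joint stands for the part that bears it (a point fixed in the world has none). Each returns a list of dicts, best first, with "p" (0 to 1); they miss things now and then, are a little off and sometimes report something else, mostly with a low value. They report only what shows in the picture. A call takes as long as a camera call. They do not tell look-alikes from the thing itself.
- robot.boxes_of(query, camera): "bbox" ([left, top, right, bottom] in pixels, round what is visible of it).
The state is a dict: "time": time; "joint_positions": joint angles; "qvel": joint speeds; "joint_torque": joint torques, N m; "tool_pos": TCP position; "ee_rot": TCP orientation; "wrist_force": force on the tool from outside, world axes, zero at the start; "wrist_torque": the same for the moment, N m; "width": finger opening in m; "finger_force": force on a finger pad.
Only numpy, scipy, OpenCV 4.12 (cv2) and the standard library are available. Lean on these libraries where they do the work, as an engineer would, in place of code of your own. Each camera call takes 0.05 s, during which the arm holds its last target. There are 200 camera calls.

## Task

Lay out the titration place on and around the wooden board: stand the stoppered conical flask on the middle of the white tile, the open beaker on the middle of the black mat with the yellow cover centred on top of it, and the amber bottle on the board midway between tile and mat. Stand the green-capped bottle on the bench directly behind the tile (on the side away from the robot, in line with the tile's middle), about 15 mm clear of the board's far edge. Leave the blue-capped bottle and the red-lidded jar where they stand, and let everything stand upright, released and still.

Things in the scene. Friction and masses are not known exactly. Their poses are not given: they have to be found in the camera images.
- board: Fixed wooden titration board lying on the bench, 130 mm (its x) by 340 mm (its y), 15 mm thick; it lies within about 15 degrees of square to the robot. Origin: centre of its underside; its +x points away from the robot (behind), +y to the robot's left. The white tile and the black mat lie on it, centred 130 mm either side of its middle along its y; which is left and which is right changes. The middle of the board between them is bare.
- tile: Fixed white ceramic tile on the board, 100 x 100 mm, 8 mm thick (its top is 23 mm above the bench). Origin: centre of its underside; axes as the board's: +x points behind, away from the robot, square to the board's long edges. The board's far long edge passes 65 mm behind its centre.
- mat: Fixed round black rubber mat on the board, 90 mm diameter, 6 mm thick (its top is 21 mm above the bench). Origin: centre of its underside.
- flask: Loose grey-green conical flask with an orange stopper: 66 mm diameter at the foot, narrowing straight to a 24 mm neck from 76 to 94 mm; stopper 28 mm diameter from 94 mm to the top at 116 mm. About 140 g. Origin: centre of its underside, z up.
- beaker: Loose open white plastic beaker, straight-sided, 52 mm outer diameter, 70 mm tall, wall 3 mm. About 80 g. Origin: centre of its underside, z up.
- cover: Loose round yellow beaker cover with a black knob: disc 66 mm diameter, 5 mm thick, flat underneath; knob 14 mm diameter in its centre, up to 25 mm above the underside. About 70 g. Origin: centre of its underside, z up.
- amber_bottle: Loose amber (dark brown) bottle with a white cap. Round, upright: body 50 mm diameter up to 70 mm, a shoulder narrowing to a 22 mm neck at 84 mm, then the cap, 30 mm diameter, from 90 mm to the top at 118 mm; white paper band round the body. About 160 g. Origin: centre of its underside, z up.
- green_bottle: Loose pale clear bottle with a green cap. Round, upright: body 50 mm diameter up to 70 mm, a shoulder narrowing to a 22 mm neck at 84 mm, then the cap, 30 mm diameter, from 90 mm to the top at 118 mm; white paper band round the body. About 160 g. Origin: centre of its underside, z up.
- blue_bottle: Pale clear bottle with a blue cap, a bystander to be left alone. Round, upright, loose: body 50 mm diameter up to 70 mm, a shoulder narrowing to a 22 mm neck at 84 mm, then the cap, 30 mm diameter, from 90 mm to the top at 118 mm; white paper band round the body. About 160 g. Origin: centre of its underside, z up.
- jar: Low white jar with a red lid, a bystander to be left alone: loose, 60 mm diameter, 60 mm tall, about 200 g. Origin: centre of its underside.
There are look-alikes about, which are no part of the job. What is shaped like the flask but pink is not meant.

How it is judged:
By the outcome, as a careful person would: the job done as asked, in the order asked, and still so for the second after the job is handed in, with the robot touching nothing.
It also fails if it takes over 115 s, if anything falls off the work surface, if the arm or the gripper's body presses on something with over 40 N, if the wrist force passes 120 N, or if a joint passes its speed limit or range.

## Working session

There is one attempt and no reset: what is moved stays moved. The work goes in short steps, Python scripts to look and compute and a shell command to move; the robot and the scene stay as the last step left them, time stands still between calls to the robot, and variables do not carry over. Pictures are saved under pics/ and viewed, at most 14 in all, crops included, and the job is handed in when it is done.

```bash
mkdir -p pics
cat > h.py <<'E'
import numpy as np, cv2
from bench import robot
from scipy.spatial.transform import Rotation as R
def snap(n):
    o=robot.get_obs(); p,d=robot.snapshot(n); c=robot.calibration(n)
    if n=="wrist":
        T=np.eye(4);T[:3,:3]=R.from_euler('xyz',o['ee_rot']).as_matrix();T[:3,3]=o['tool_pos'];T=T@c['hand_eye']
    else: T=np.array(c['extrinsics'])
    return p,d,np.array(c['mtx'],float),np.array(c['D'],float),T
def cloud(s):
    p,d,K,D,T=s; h,w=d.shape
    uv=np.stack(np.meshgrid(np.arange(w),np.arange(h)),-1).reshape(-1,1,2).astype(np.float32)
    n=cv2.undistortPoints(uv,K,D).reshape(h,w,2)
    P=np.dstack([n*d[...,None],d])@T[:3,:3].T+T[:3,3]; P[d==0]=np.nan
    return P
def save(p,name,scale=1):
    p=cv2.resize(p,None,fx=scale,fy=scale); cv2.imwrite('pics/'+name,p[...,::-1])
E
python3 - <<'E'
from h import *
for n in("scene","side"):
    s=snap(n); save(s[0],n+'0.png',1.5); np.savez(n+'0.npz',P=cloud(s),p=s[0])
    print(n,s[4].round(2).tolist())
    for q in "board tile mat flask beaker cover amber_bottle green_bottle blue_bottle jar".split():
        print(q,[(round(b['p'],2),[int(x) for x in b['bbox']]) for b in robot.boxes_of(q,n)][:4])
print(robot.get_obs())
E
```

```text
scene [[-0.34, 0.7, -0.63, 1.2], [0.94, 0.25, -0.23, 0.33], [-0.01, -0.67, -0.74, 0.91], [0.0, 0.0, 0.0, 1.0]]
board [(0.76, [170, 159, 304, 237])]
tile [(0.87, [259, 191, 306, 224]), (0.73, [131, 121, 152, 164])]
mat [(0.66, [179, 164, 210, 191])]
flask [(0.93, [300, 137, 320, 177]), (0.64, [372, 178, 401, 218]), (0.61, [334, 180, 358, 223]), (0.6, [336, 148, 364, 186])]
beaker [(0.56, [369, 218, 394, 251])]
cover [(0.74, [171, 160, 302, 236]), (0.55, [100, 207, 121, 225]), (0.45, [258, 191, 307, 227])]
amber_bottle [(0.81, [325, 210, 346, 251]), (0.48, [176, 164, 208, 191])]
green_bottle [(0.96, [129, 123, 150, 167])]
blue_bottle [(0.9, [301, 243, 326, 282])]
jar [(0.74, [110, 160, 131, 189])]
side [[1.0, 0.03, -0.0, 0.47], [0.02, -0.61, 0.79, -0.72], [0.02, -0.79, -0.61, 0.64], [0.0, 0.0, 0.0, 1.0]]
board [(0.57, [220, 176, 283, 265])]
tile [(0.74, [239, 171, 279, 197])]
mat [(0.59, [229, 234, 270, 262])]
flask [(0.91, [197, 126, 211, 164]), (0.63, [233, 121, 251, 165]), (0.62, [226, 109, 240, 147])]
beaker [(0.66, [256, 121, 272, 144])]
cover [(0.64, [329, 297, 361, 325])]
amber_
[... 154 characters left out ...]
38])]
{'time': 1.1, 'joint_positions': array([-1.39310299e+00,  8.72047706e-02,  1.37070342e+00,  2.33690420e-05,
        1.68356018e+00, -1.03090969e-01]), 'qvel': array([-0.00157926, -0.00055408,  0.00075847, -0.00081378, -0.00157077,
        0.00166926]), 'joint_torque': array([-1.47589184e-03, -3.40056002e+01, -3.02603102e+01,  7.16997776e-02,
        2.37045425e-02,  2.02157105e-05]), 'tool_pos': array([ 0.15242427, -0.52849114,  0.20010153]), 'ee_rot': array([ 3.14146665e+00, -1.03079527e-05,  2.80786940e-01]), 'wrist_force': array([-0.11838189, -0.1038336 ,  0.31281202]), 'wrist_torque': array([ 0.03357253,  0.02975973, -0.04065961]), 'finger_force': 0.0, 'width': 0.09392374813189787}
```

View pics/scene0.png

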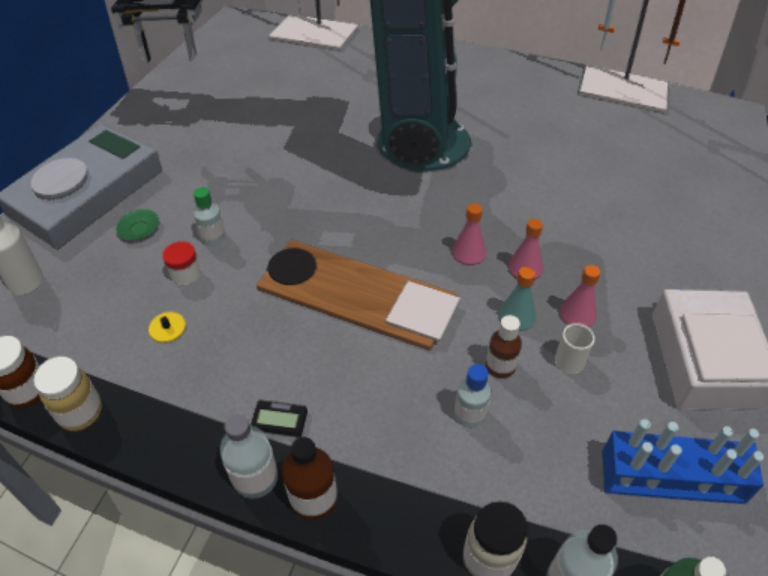

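View pics/side0.png

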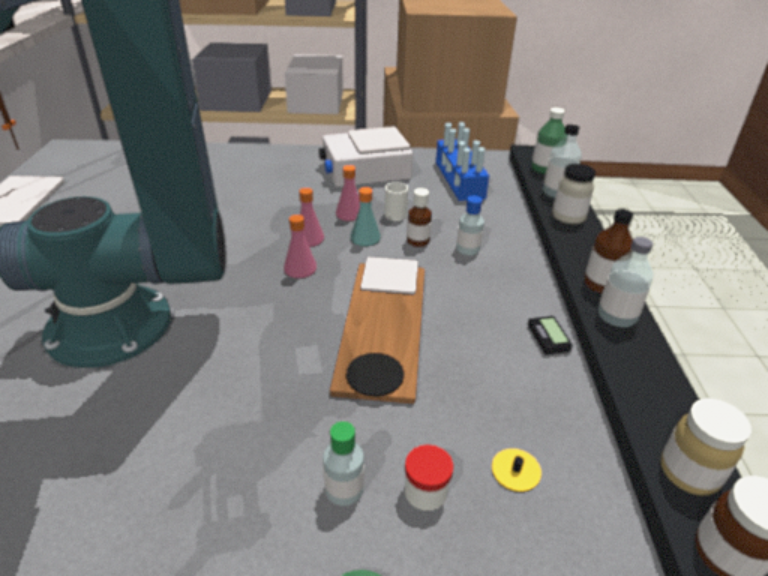

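Scene picture (1.5x pixels): the grey-green flask is at (519,298). The pink look-alikes are at (471,235), (528,250) and (582,295). The amber bottle is at (505,347), the beaker at (575,348), the blue-capped bystander at (473,396), and the green-capped bottle at (208,215). The yellow cover with its knob is at (167,325), and a green dish that could be confused with it is at (138,225). I choose the flask at (519,298), the amber bottle at (505,347), the green cap at (208,215) and the yellow cover at (167,325).

```bash
cat >> h.py <<'E'
from scipy.optimize import least_squares
bot=([0,.07,.084,.09,.0901,.118],[.025,.025,.011,.011,.015,.015])
prof=dict(flask=([0,.076,.094,.0941,.116],[.033,.012,.012,.014,.014]),beaker=([0,.07],[.026]*2),bottle=bot,jar=([0,.06],[.03]*2))
def fit(kind,P,c,rad=.045):
    zz,rr=prof[kind]; P=P[np.isfinite(P).all(-1)]
    c=np.array(c,float)
    for k in range(3):
        Q=P[(np.hypot(*(P[:,:2]-c).T)<rad)&(P[:,2]>.012)&(P[:,2]<zz[-1]-.004)]
        f=lambda c:np.hypot(*(Q[:,:2]-c).T)-np.interp(Q[:,2],zz,rr)
        r=least_squares(f,c,loss='soft_l1',f_scale=.003); c=r.x
    return c,np.median(abs(f(c))),len(Q)
E
python3 - <<'E'
from h import *
A=np.load('scene0.npz');B=np.load('side0.npz')
pa=A['P'];pb=B['P']
def box(P,b): return P[b[1]:b[3]+1,b[0]:b[2]+1].reshape(-1,3)
L=dict(flask=('flask',[334,180,358,223],[233,121,251,165]),amber=('bottle',[325,210,346,251],[271,126,287,165]),beaker=('beaker',[369,218,394,251],[256,121,272,144]),
green=('bottle',[129,123,150,167],[216,278,242,337]),blue=('bottle',[301,243,326,282],[305,131,324,171]),jar=('jar',[110,160,131,189],[264,292,303,338]),
pinkA=('flask',[300,137,320,177],[190,140,211,186]),pinkB=('flask',[336,148,364,186],[197,126,215,164]),pinkC=('flask',[372,178,401,218],[226,109,240,147]))
for n,(k,a,b) in L.items():
    for P in(box(pa,a),box(pb,b),np.r_[box(pa,a),box(pb,b)]):
        Q=P[(P[:,2]>.03)&(P[:,2]<.13)]
        c,e,m=fit(k,P,np.median(Q[:,:2],0)); print(n,c.round(4),round(e,4),m,end=' | ')
    print()
for nm,(P,p) in dict(scene=(pa,A['p']),side=(pb,B['p'])).items():
    hsv=cv2.cvtColor(p,cv2.COLOR_RGB2HSV).astype(int);H,S,V=hsv[...,0],hsv[...,1],hsv[...,2]
    x,y,z=P[...,0],P[...,1],P[...,2]
    ws=(x>.2)&(x<.8)&(abs(y)<.45)
    ye=ws&(H>22)&(H<34)&(S>150)&(z<.04); print(nm,'yellow',ye.sum(),np.median(P[ye],0).round(4), (P[ye].min(0)+P[ye].max(0))[:2]/2)
    brd=ws&(H<20)&(S>90)&(z<.03)&(z>.008)
    reg=ws&(z>.009)&(z<.03)&(x>.3)&(x<.6)&(abs(y)<.22)
    for q,m in dict(wood=reg&brd,whole=reg).items():
        m=cv2.morphologyEx(m.astype(np.uint8),cv2.MORPH_OPEN,np.ones((3,3)))
        n,l,st,_=cv2.connectedComponentsWithStats(m); i=1+np.argmax(st[1:,4]); Q=P[l==i]
        print(q,len(Q),cv2.minAreaRect((Q[:,:2]*1000).astype(np.float32)),np.median(Q[:,2]))
    til=reg&(S<40)&(V>150); mat=reg&(V<60)
    for q,m in dict(tile=til,mat=mat).items():
        m=cv2.morphologyEx(m.astype(np.uint8),cv2.MORPH_OPEN,np.ones((3,3)))
        n,l,st,_=cv2.connectedComponentsWithStats(m)
        if n<2: print(q,'none');continue
        i=1+np.argmax(st[1:,4]); Q=P[l==i]
        print(q,len(Q),cv2.minAreaRect((Q[:,:2]*1000).astype(np.float32)),np.median(Q,0))
save(A['p'][130:290,280:420],'crop0.png',4)
E
```

```text
flask [0.4327 0.3032] 0.001 479 | flask [0.4319 0.3034] 0.001 393 | flask [0.4324 0.3033] 0.0011 872 | 
amber [0.5454 0.2995] 0.0008 569 | amber [0.5451 0.3006] 0.001 423 | amber [0.5453 0.3001] 0.001 992 | 
beaker [0.4973 0.4082] 0.0017 476 | beaker [0.4965 0.4089] 0.0014 263 | beaker [0.4972 0.4086] 0.0016 739 | 
green [ 0.4322 -0.3038] 0.0013 466 | green [ 0.4313 -0.3024] 0.0005 942 | green [ 0.4315 -0.3027] 0.0007 1408 | 
blue [0.6495 0.275 ] 0.0007 596 | blue [0.6499 0.2761] 0.0011 442 | blue [0.6497 0.2755] 0.0009 1038 | 
jar [ 0.5363 -0.3058] 0.0011 217 | jar [ 0.5375 -0.3006] 0.0009 370 | jar [ 0.5363 -0.3016] 0.0014 587 | 
pinkA [0.3094 0.1827] 0.0012 431 | pinkA [0.3088 0.1841] 0.001 459 | pinkA [0.3091 0.1836] 0.0012 890 | 
pinkB [0.3122 0.294 ] 0.0012 433 | pinkB [0.3123 0.2951] 0.0012 310 | pinkB [0.3122 0.2945] 0.0012 743 | 
pinkC [0.3922 0.4054] 0.0011 524 | pinkC [0.392  0.4063] 0.0013 316 | pinkC [0.3922 0.4058] 0.0012 840 | 
scene yellow 343 [ 0.6642 -0.2643  0.005 ] [ 0.66098067 -0.26756968]
wood 2902 ((476.96630859375, 17.3037109375), (340.1468505859375, 132.51321
[... 403 characters left out ...]
4151153564453), 22.695804595947266) [ 0.46969749 -0.11172503  0.02111218]
side yellow 636 [ 0.6567 -0.2731  0.0052] [ 0.65904526 -0.26899012]
wood 2912 ((475.8287048339844, 13.434982299804688), (336.4430847167969, 128.4571990966797), 85.30095672607422) 0.014969118698358819
whole 4647 ((475.66363525390625, 20.05145263671875), (356.586669921875, 130.23562622070312), 85.41403198242188) 0.01583284331835355
tile 744 ((486.08892822265625, 145.24111938476562), (104.56737518310547, 99.11571502685547), 86.35374450683594) [0.48679744 0.14060415 0.02291723]
mat 815 ((463.9337463378906, -114.00181579589844), (86.20458221435547, 82.88253784179688), 89.79386901855469) [ 0.46495978 -0.11778006  0.02096683]
```

View pics/crop0.png

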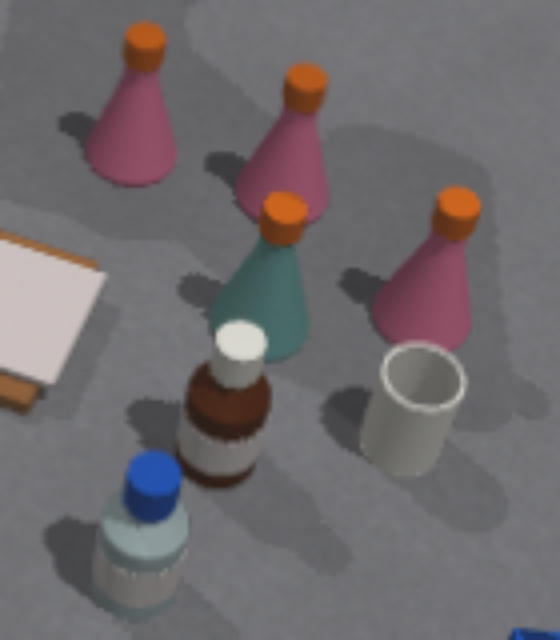

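The crop confirms it: the grey-green flask with the orange stopper is at crop (262,280), and the three around it are pink. Next I move above the flask.

```bash
python3 -m handwheel '[[[0,0,0],[0.6,0.76,0.1],0.4],[[0,0,0],[0.6,0.76,0.1],0.4],[[0,0,0],[0.6,0.76,0.1],0.4],[[0,0,0],[0.6,0.76,0.1],0.4],[[0,0,0],[0.6,0.76,0.1],0.4]]' && python3 -m handwheel '[[[0,0,0],[0.6,0.76,0.1],0.4],[[0,0,0],[0.6,0.76,0.1],0.4],[[0,0,0],[0.6,0.76,0.1],0.4],[[0,0,0],[0.6,0.76,0.1],0.4],[[0,0,0],[0.6,0.76,0.1],0.4]]'
```

```text
time: 1.6
tool_pos: [0.3032, -0.3369, 0.2255]
ee_rot: [3.141, -0.0, 0.28]
wrist_force: [0.6, 0.0, 0.1]
width: 0.058
finger_force: 0.0
time: 2.1
tool_pos: [0.4533, -0.1467, 0.2506]
ee_rot: [3.141, -0.001, 0.281]
wrist_force: [0.3, -0.9, 0.2]
width: 0.056
finger_force: 0.0
```

```bash
python3 -m handwheel '[[[0,0,0],[-0.04,0.9,0],0.4],[[0,0,0],[-0.04,0.9,0],0.4],[[0,0,0],[-0.04,0.9,0],0.4],[[0,0,0],[-0.04,0.9,0],0.4],[[0,0,0],[-0.04,0.9,0],0.4]]' && python3 -m handwheel '[[[0,0,0],[-0.04,0.9,0],0.4],[[0,0,0],[-0.04,0.9,0],0.4],[[0,0,0],[-0.04,0.9,0],0.4],[[0,0,0],[-0.04,0.9,0],0.4],[[0,0,0],[-0.05,0.9,0],0.4]]' && python3 -m handwheel '[[[0,0,0],[0,0,-0.5],0.4],[[0,0,0],[0,0,0],0.4]]'
python3 - <<'E'
from h import *
s=snap('wrist');save(s[0],'w1.png');P=cloud(s)
print(fit('flask',P.reshape(-1,3),(.432,.303)),robot.get_obs()['tool_pos'])
E
```

```text
time: 2.6
tool_pos: [0.442, 0.0783, 0.2504]
ee_rot: [3.141, -0.001, 0.281]
wrist_force: [0.4, -0.3, -0.3]
width: 0.0564
finger_force: 0.0
time: 3.1
tool_pos: [0.4315, 0.3034, 0.2503]
ee_rot: [3.141, -0.001, 0.281]
wrist_force: [1.4, -0.2, 0.2]
width: 0.0563
finger_force: 0.0
time: 3.3
tool_pos: [0.43, 0.3019, 0.2214]
ee_rot: [3.14, 0.007, 0.283]
wrist_force: [0.6, 0.4, -0.4]
width: 0.0565
finger_force: 0.0
(array([0.43378585, 0.30371742]), np.float64(0.00045206448869318516), 1177) [0.43079318 0.301325   0.22321485]
```

View pics/w1.png

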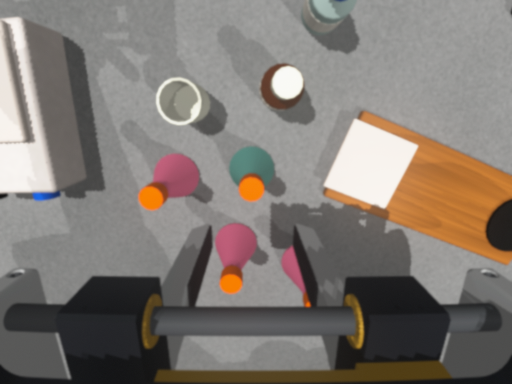

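The wrist picture shows the flask at (251,172), matching my fit. The amber bottle and beaker are at (282,87) and (183,100). Now I descend and grip the stopper.

```bash
python3 -m handwheel '[[[0,0,0],[0.03,0.02,-0.6],0.4],[[0,0,0],[0,0,-0.6],0.4],[[0,0,0],[0,0,-0.6],0.4],[[0,0,0],[0,0,-0.45],0.4],[[0,0,0],[0,0,0],0.4]]' && python3 -m handwheel '[[[0,0,0],[0,0,0],0.4],[[0,0,0],[0,0,0],1],[[0,0,0],[0,0,0],1],[[0,0,0],[0,0,0],1],[[0,0,0],[0,0,0],1]]'
```

```text
time: 3.85
tool_pos: [0.432, 0.3004, 0.1099]
ee_rot: [3.14, 0.006, 0.279]
wrist_force: [-0.8, -0.2, -0.4]
width: 0.0561
finger_force: 0.0
time: 4.35
tool_pos: [0.4337, 0.3027, 0.1134]
ee_rot: [-3.141, -0.001, 0.281]
wrist_force: [-0.9, -0.3, 0.4]
width: 0.0281
finger_force: 0.0
```

```bash
python3 -m handwheel '[[[0,0,0],[0,0,0],1],[[0,0,0],[0,0,0.2],1],[[0,0,0],[0,0,0.5],1],[[0,0,0],[0,0,0.5],1],[[0,0,0],[0,0,0.3],1]]' && python3 -m handwheel '[[[0,0,0],[0.15,-0.4,0],1],[[0,0,0],[0.25,-0.8,0],1],[[0,0,0],[0.25,-0.8,0],1],[[0,0,0],[0.25,-0.7,0],1],[[0,0,0],[0.17,-0.43,0],1]]' && python3 -m handwheel '[[[0,0,0],[0,0,0],1],[[0,0,0],[0,0,0],1],[[0,0,0],[0,0,0],1],[[0,0,0],[0,0,0],1]]'
python3 - <<'E'
from h import *
s=snap('side');P=cloud(s).reshape(-1,3); o=robot.get_obs();print(o['tool_pos'])
P=P-[0,0,o['tool_pos'][2]-.1134]
Q=P[(P[:,2]<.08)]
print(fit('flask',Q,o['tool_pos'][:2]))
E
```

```text
time: 4.85
tool_pos: [0.4342, 0.303, 0.1906]
ee_rot: [-3.141, -0.004, 0.281]
wrist_force: [0.2, 0.1, 0.6]
width: 0.0006
finger_force: 0.0
time: 5.35
tool_pos: [0.4874, 0.1437, 0.1879]
ee_rot: [3.141, -0.0, 0.279]
wrist_force: [-0.1, 0.9, -0.2]
width: 0.0003
finger_force: 0.0
time: 5.75
tool_pos: [0.4865, 0.1472, 0.1877]
ee_rot: [-3.141, -0.0, 0.283]
wrist_force: [0.2, 0.4, 0.3]
width: 0.0006
finger_force: 0.0
[0.48654018 0.14711131 0.18764779]
(array([0.48654018, 0.14711131]), np.float64(nan), 0)
  return _methods._mean(a, axis=axis, dtype=dtype,
  ret = ret.dtype.type(ret / rcount)
```

Run:
```python
from h import *
s=snap('scene');save(s[0][110:300,170:440],'s1.png',2.5);P=cloud(s).reshape(-1,3)
print(fit('flask',P,(.433,.3035)),fit('bottle',P,(.5453,.3)))
```

```text
(array([0.43266365, 0.30314702]), np.float64(0.0010496061446327778), 482) (array([0.54538024, 0.29942617]), np.float64(0.0008684150881018166), 584)
```

View pics/s1.png

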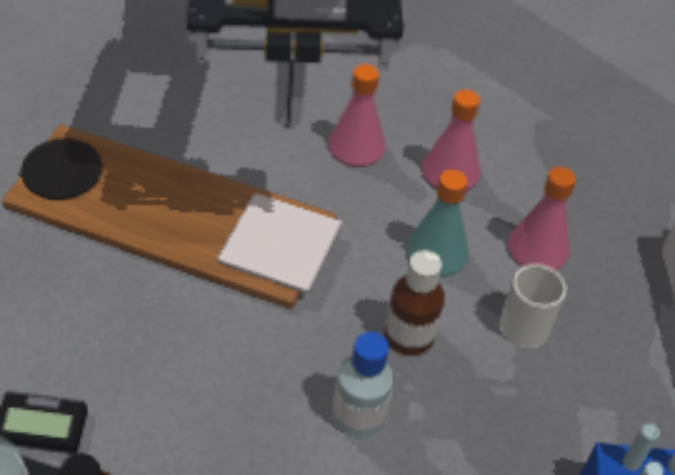

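The flask still stands unmoved at crop (440,225) with the gripper closed and empty, so I lifted before the grip force had built up. I'll retry and wait for the force this time.

```bash
python3 -m handwheel '[[[0,0,0],[-0.2,0.6,0],0.3],[[0,0,0],[-0.25,0.75,0],0.3],[[0,0,0],[-0.25,0.75,0],0.3],[[0,0,0],[-0.2,0.6,0],0.3],[[0,0,0],[-0.17,0.42,0],0.3]]' && python3 -m handwheel '[[[0,0,0],[0,0,0],0.3],[[0,0,0],[0,0,0],0.3],[[0,0,0],[0,0,0],0.3]]' && python3 -m handwheel '[[[0,0,0],[0,0,-0.4],0.3],[[0,0,0],[0,0,-0.5],0.3],[[0,0,0],[0,0,-0.4],0.3],[[0,0,0],[0,0,-0.3],0.3],[[0,0,0],[0,0,0],0.3]]' && python3 -m handwheel '[[[0,0,0],[0,0,0],0.6],[[0,0,0],[0,0,0],1],[[0,0,0],[0,0,0],1],[[0,0,0],[0,0,0],1],[[0,0,0],[0,0,0],1]]' && python3 -m handwheel '[[[0,0,0],[0,0,0],1],[[0,0,0],[0,0,0],1],[[0,0,0],[0,0,0],1]]'
```

```text
time: 6.35
tool_pos: [0.4321, 0.3045, 0.1876]
ee_rot: [-3.141, 0.0, 0.284]
wrist_force: [0.0, -0.0, -0.8]
width: 0.0371
finger_force: 0.0
time: 6.65
tool_pos: [0.4337, 0.3014, 0.1876]
ee_rot: [3.141, 0.0, 0.28]
wrist_force: [-0.9, -0.4, -0.6]
width: 0.0609
finger_force: 0.0
time: 7.15
tool_pos: [0.4323, 0.3004, 0.105]
ee_rot: [3.14, 0.005, 0.279]
wrist_force: [-0.1, -0.3, -0.2]
width: 0.0656
finger_force: 0.0
time: 7.65
tool_pos: [0.4337, 0.3023, 0.1082]
ee_rot: [-3.141, -0.001, 0.281]
wrist_force: [-0.8, 1.5, 0.3]
width: 0.029
finger_force: 0.3
time: 7.95
tool_pos: [0.4336, 0.3024, 0.1081]
ee_rot: [-3.141, -0.001, 0.281]
wrist_force: [-0.2, 1.4, 2.5]
width: 0.0262
finger_force: 30.0
```

```bash
python3 -m handwheel '[[[0,0,0],[0,0,0.1],1],[[0,0,0],[0,0,0.2],1],[[0,0,0],[0,0,0.2],1],[[0,0,0],[0,0,0],1]]'
```

```text
time: 8.35
tool_pos: [0.4346, 0.3026, 0.1349]
ee_rot: [-3.141, -0.004, 0.281]
wrist_force: [0.9, 0.6, -1.2]
width: 0.0262
finger_force: 30.0
```

```bash
python3 -m handwheel '[[[0,0,0],[0,0,0.3],1],[[0,0,0],[0,0,0.5],1],[[0,0,0],[0,0,0.2],1]]' && python3 -m handwheel '[[[0,0,0],[0.1,-0.3,0],1],[[0,0,0],[0.2,-0.6,0],1],[[0,0,0],[0.25,-0.8,0],1],[[0,0,0],[0.25,-0.75,0],1],[[0,0,0],[0.17,-0.45,0],1]]' && python3 -m handwheel '[[[0,0,0],[0.1,-0.23,0],1],[[0,0,0],[0,0,0],1],[[0,0,0],[0,0,0],1],[[0,0,0],[0,0,0],1]]'
python3 - <<'E'
from h import *
s=snap('side');P=cloud(s).reshape(-1,3); o=robot.get_obs();print(o['tool_pos'],o['width'])
P=P-[0,0,o['tool_pos'][2]-.108]
Q=P[(P[:,2]<.08)]
print(fit('flask',Q,o['tool_pos'][:2]))
P=cloud(snap('scene')).reshape(-1,3)
P=P-[0,0,o['tool_pos'][2]-.108];Q=P[(P[:,2]<.08)]
print(fit('flask',Q,o['tool_pos'][:2]))
N=P[np.hypot(*(P[:,:2]-o['tool_pos'][:2]).T)<.03]; print(np.nanmin(N[:,2]))
E
```

```text
time: 8.65
tool_pos: [0.4345, 0.3026, 0.1858]
ee_rot: [-3.141, -0.004, 0.281]
wrist_force: [0.2, 0.2, -1.6]
width: 0.0257
finger_force: 30.0
time: 9.15
tool_pos: [0.4819, 0.1533, 0.1814]
ee_rot: [3.14, 0.002, 0.278]
wrist_force: [0.4, -0.6, -1.0]
width: 0.0262
finger_force: 30.0
time: 9.55
tool_pos: [0.4864, 0.1465, 0.1824]
ee_rot: [-3.141, 0.0, 0.282]
wrist_force: [0.9, 0.2, -2.2]
width: 0.0263
finger_force: 30.0
[0.48647022 0.14659263 0.18246578] 0.025962815877388256
(array([0.48508751, 0.14675316]), np.float64(0.0008880542760056542), 432)
(array([0.48578613, 0.14770868]), np.float64(0.0009943258710001564), 496)
-0.05694009676569754
```

```bash
python3 -m handwheel '[[[0,0,0],[0.04,-0.02,-0.3],1],[[0,0,0],[0,0,-0.4],1],[[0,0,0],[0,0,-0.2],1],[[0,0,0],[0,0,0],1],[[0,0,0],[0,0,0],1]]' && python3 -m handwheel '[[[0,0,0],[0,0,-0.04],1],[[0,0,0],[0,0,-0.04],1],[[0,0,0],[0,0,0],1]]'
```

```text
time: 10.15
tool_pos: [0.4888, 0.1447, 0.1374]
ee_rot: [3.142, 0.0, 0.281]
wrist_force: [0.8, -0.4, -1.7]
width: 0.0256
finger_force: 30.0
time: 10.45
tool_pos: [0.4891, 0.1445, 0.1339]
ee_rot: [3.141, -0.001, 0.281]
wrist_force: [-0.3, -0.3, -2.6]
width: 0.0255
finger_force: 30.0
```

```bash
python3 -m handwheel '[[[0,0,0],[-0.01,0.02,-0.03],1],[[0,0,0],[0,0,-0.02],1],[[0,0,0],[0,0,0],1]]' && python3 -m handwheel '[[[0,0,0],[0,0,-0.02],1],[[0,0,0],[0,0,0],1]]'
```

```text
time: 10.75
tool_pos: [0.4885, 0.1456, 0.1312]
ee_rot: [3.142, -0.0, 0.281]
wrist_force: [-1.0, 0.0, -1.8]
width: 0.0254
finger_force: 30.0
time: 10.95
tool_pos: [0.4889, 0.1458, 0.1311]
ee_rot: [-3.141, -0.002, 0.281]
wrist_force: [-0.7, 1.2, 2.7]
width: 0.026
finger_force: 30.0
```

```bash
python3 -m handwheel '[[[0,0,0],[0,0,0],0.6],[[0,0,0],[0,0,0],0.5],[[0,0,0],[0,0,0],0.4],[[0,0,0],[0,0,0],0.4],[[0,0,0],[0,0,0],0.4]]' && python3 -m handwheel '[[[0,0,0],[0,0,0.3],0.4],[[0,0,0],[0,0,0.6],0.4],[[0,0,0],[0,0,0.8],0.4],[[0,0,0],[0,0,0.6],0.4]]'
```

```text
time: 11.45
tool_pos: [0.4883, 0.1454, 0.1299]
ee_rot: [3.141, 0.0, 0.281]
wrist_force: [-0.8, -0.6, -0.1]
width: 0.056
finger_force: 0.0
time: 11.85
tool_pos: [0.4889, 0.1456, 0.2488]
ee_rot: [3.141, -0.003, 0.281]
wrist_force: [-0.4, 0.9, -0.2]
width: 0.0564
finger_force: 0.0
```

```bash
python3 -m handwheel '[[[0,0,0],[0,0.6,0],0.2],[[0,0,0],[0.04,0.95,0],0.2],[[0,0,0],[0.04,0.95,0],0.2],[[0,0,0],[0.04,0.95,0],0.2],[[0,0,0],[0.04,0.95,0],0.2]]' && python3 -m handwheel '[[[0,0,0],[0.02,0.6,0],0.2],[[0,0,0],[0,0.26,-0.3],0.2],[[0,0,0],[0,0,-0.3],0.2],[[0,0,0],[0,0,0],0.2],[[0,0,0],[0,0,0],0.2]]'
python3 - <<'E'
from h import *
P=cloud(snap('wrist')).reshape(-1,3)
print(fit('beaker',P,(.4972,.4086),.04),robot.get_obs()['tool_pos'])
Q=P[(P[:,2]>.06)&(P[:,2]<.075)&(np.hypot(P[:,0]-.497,P[:,1]-.4086)<.04)]; print(len(Q),cv2.minEnclosingCircle((Q[:,:2]*1000).astype(np.float32)))
P=cloud(snap('scene')).reshape(-1,3); print(fit('flask',P-[0,0,.023],(.487,.146)))
P=cloud(snap('side')).reshape(-1,3); print(fit('flask',P-[0,0,.023],(.487,.146)))
E
```

```text
time: 12.35
tool_pos: [0.4965, 0.3674, 0.2467]
ee_rot: [-3.141, -0.002, 0.281]
wrist_force: [1.0, -0.1, 0.4]
width: 0.0752
finger_force: 0.0
time: 12.85
tool_pos: [0.4973, 0.4065, 0.2142]
ee_rot: [3.14, 0.002, 0.279]
wrist_force: [-0.2, -0.5, 0.2]
width: 0.0753
finger_force: 0.0
(array([0.50047381, 0.40932891]), np.float64(0.0016211012249225196), 686) [0.49773526 0.40678718 0.2152953 ]
428 ((497.968505859375, 408.940185546875), 26.04590606689453)
(array([0.48733648, 0.1471241 ]), np.float64(0.0009377150503320046), 552)
(array([0.48690319, 0.14667708]), np.float64(0.0009992937246444643), 502)
```

```bash
python3 -m handwheel '[[[0,0,0],[0,0.02,-0.5],0.2],[[0,0,0],[0,0,-0.9],0.2],[[0,0,0],[0,0,-0.8],0.2],[[0,0,0],[0,0,-0.6],0.2],[[0,0,0],[0,0,-0.3],0.2]]' && python3 -m handwheel '[[[0,0,0],[0,0,0],0.3],[[0,0,0],[0,0,0],1],[[0,0,0],[0,0,0],1],[[0,0,0],[0,0,0],1],[[0,0,0],[0,0,0],1]]'  && python3 -m handwheel '[[[0,0,0],[0,0,0],1],[[0,0,0],[0,0,0],1],[[0,0,0],[0,0,0],1]]'
```

```text
time: 13.5
tool_pos: [0.4963, 0.4078, 0.0572]
ee_rot: [3.14, 0.004, 0.28]
wrist_force: [-0.3, -0.8, -0.3]
width: 0.0751
finger_force: 0.0
time: 14.0
tool_pos: [0.499, 0.4103, 0.063]
ee_rot: [-3.141, -0.005, 0.281]
wrist_force: [-0.3, -0.6, 5.8]
width: 0.0489
finger_force: 30.0
time: 14.3
tool_pos: [0.499, 0.4103, 0.063]
ee_rot: [-3.141, -0.005, 0.281]
wrist_force: [1.3, -1.0, 6.8]
width: 0.0495
finger_force: 30.0
```

```bash
python3 -m handwheel '[[[0,0,0],[0,0,0.1],1],[[0,0,0],[0,0,0.3],1],[[0,0,0],[0,0,0.8],1],[[0,0,0],[0,0,0.9],1],[[0,0,0],[0,0,0.9],1]]' && python3 -m handwheel '[[[0,0,0],[0,0,0.7],1],[[0,0,0],[0,0,0.3],1],[[0,0,0],[-0.03,-0.4,0],1],[[0,0,0],[-0.05,-0.7,0],1],[[0,0,0],[-0.05,-0.9,0],1]]' && python3 -m handwheel '[[[0,0,0],[-0.06,-0.9,0],1],[[0,0,0],[-0.06,-0.9,0],1],[[0,0,0],[-0.06,-0.9,0],1],[[0,0,0],[-0.06,-0.9,0],1],[[0,0,0],[-0.06,-0.9,0],1]]' && python3 -m handwheel '[[[0,0,0],[-0.06,-0.9,0],1],[[0,0,0],[-0.06,-0.9,0],1],[[0,0,0],[-0.06,-0.9,0],1],[[0,0,0],[-0.04,-0.7,0],1],[[0,0,0],[-0.04,-0.46,0],1]]' && python3 -m handwheel '[[[0,0,0],[0,0,0],1],[[0,0,0],[0,0,0],1],[[0,0,0],[0,0,0],1]]'
```

```text
time: 14.8
tool_pos: [0.4968, 0.4093, 0.2119]
ee_rot: [3.141, 0.001, 0.281]
wrist_force: [-0.0, 0.5, -2.3]
width: 0.049
finger_force: 30.0
time: 15.3
tool_pos: [0.4904, 0.3096, 0.2604]
ee_rot: [-3.141, 0.0, 0.284]
wrist_force: [0.6, -0.8, 0.2]
width: 0.0493
finger_force: 30.0
time: 15.8
tool_pos: [0.4752, 0.083, 0.2609]
ee_rot: [3.141, -0.001, 0.281]
wrist_force: [0.1, 0.5, -0.1]
width: 0.049
finger_force: 30.0
time: 16.3
tool_pos: [0.4623, -0.1107, 0.2608]
ee_rot: [3.141, -0.0, 0.278]
wrist_force: [-0.0, -0.0, 0.2]
width: 0.0489
finger_force: 30.0
time: 16.6
tool_pos: [0.463, -0.1075, 0.2605]
ee_rot: [-3.141, -0.001, 0.282]
wrist_force: [0.4, -0.4, -0.6]
width: 0.0486
finger_force: 30.0
```

```bash
python3 -m handwheel '[[[0,0,0],[0.07,-0.1,-0.4],1],[[0,0,0],[0,0,-0.7],1],[[0,0,0],[0,0,-0.9],1],[[0,0,0],[0,0,-0.6],1],[[0,0,0],[0,0,-0.3],1]]' && python3 -m handwheel '[[[0,0,0],[0,0,0],1],[[0,0,0],[0,0,0],1],[[0,0,0],[0,0,0],1]]'
python3 - <<'E'
from h import *
o=robot.get_obs();t=o['tool_pos'];print(t)
for n in('scene','side'):
    P=cloud(snap(n)).reshape(-1,3)-[0,0,t[2]-.0615]
    print(fit('beaker',P[P[:,2]<.04],t[:2]))
    N=P[(np.hypot(*(P[:,:2]-t[:2]).T)<.03)&(P[:,2]>-.015)]; print(np.nanmin(N[:,2]))
E
```

```text
time: 17.1
tool_pos: [0.4645, -0.1112, 0.1115]
ee_rot: [-3.138, 0.005, 0.283]
wrist_force: [-0.4, 0.4, -0.9]
width: 0.0495
finger_force: 30.0
time: 17.4
tool_pos: [0.4677, -0.1133, 0.117]
ee_rot: [3.14, -0.003, 0.282]
wrist_force: [0.1, 0.2, -1.4]
width: 0.0492
finger_force: 30.0
[ 0.46765218 -0.11333632  0.11700765]
(array([ 0.46593711, -0.11468446]), np.float64(0.001014487364887521), 182)
-0.0016210705385097945
(array([ 0.46535725, -0.11420159]), np.float64(0.0007007545026553093), 240)
-0.001984667994399225
```

```bash
python3 -m handwheel '[[[0,0,0],[0.02,0.02,-0.2],1],[[0,0,0],[0,0,-0.2],1],[[0,0,0],[0,0,-0.16],1],[[0,0,0],[0,0,0],1],[[0,0,0],[0,0,0],1]]' && python3 -m handwheel '[[[0,0,0],[0,0,-0.03],1],[[0,0,0],[0,0,-0.03],1],[[0,0,0],[0,0,0],1],[[0,0,0],[0,0,0],1]]'
```

```text
time: 18.0
tool_pos: [0.4671, -0.1124, 0.0865]
ee_rot: [-3.141, 0.001, 0.281]
wrist_force: [-0.7, -0.7, -1.2]
width: 0.0492
finger_force: 30.0
time: 18.4
tool_pos: [0.4675, -0.1125, 0.0843]
ee_rot: [3.141, -0.0, 0.281]
wrist_force: [-0.4, 1.0, -0.8]
width: 0.049
finger_force: 30.0
```

```bash
python3 -m handwheel '[[[0,0,0],[0,0,-0.02],1],[[0,0,0],[0,0,-0.02],1],[[0,0,0],[0,0,0],1]]'; python3 -m handwheel '[[[0,0,0],[0,0,-0.01],1],[[0,0,0],[0,0,0],1],[[0,0,0],[0,0,0],1]]'
```

```text
time: 18.7
tool_pos: [0.4681, -0.1126, 0.084]
ee_rot: [3.14, -0.002, 0.281]
wrist_force: [-2.0, 0.2, 5.5]
width: 0.049
finger_force: 30.0
time: 19.0
tool_pos: [0.4682, -0.1127, 0.084]
ee_rot: [3.14, -0.002, 0.281]
wrist_force: [-1.9, 0.4, 8.1]
width: 0.0492
finger_force: 30.0
```

```bash
python3 -m handwheel '[[[0,0,0],[0,0,0],0.4],[[0,0,0],[0,0,0],0.3],[[0,0,0],[0,0,0],0.2],[[0,0,0],[0,0,0],0.2],[[0,0,0],[0,0,0],0.2]]' && python3 -m handwheel '[[[0,0,0],[0,0,0.3],0.2],[[0,0,0],[0,0,0.6],0.2],[[0,0,0],[0,0,0.8],0.2],[[0,0,0],[0,0,0.8],0.4],[[0,0,0],[0,0,0.1],0.5]]' && python3 -m handwheel '[[[0,0,0],[0.6,-0.45,0],0.55],[[0,0,0],[0.75,-0.6,0],0.55],[[0,0,0],[0.75,-0.6,0],0.55],[[0,0,0],[0.75,-0.6,0],0.55],[[0,0,0],[0.6,-0.5,0],0.55]]' && python3 -m handwheel '[[[0,0,0],[0.4,-0.35,-0.3],0.55],[[0,0,0],[0,0,-0.5],0.55],[[0,0,0],[0,0,0],0.55],[[0,0,0],[0,0,0],0.55],[[0,0,0],[0,0,0],0.55]]'
python3 - <<'E'
from h import *
t=robot.get_obs()['tool_pos'];s=snap('wrist');P=cloud(s);save(s[0],'w2.png');print(t)
hsv=cv2.cvtColor(s[0],cv2.COLOR_RGB2HSV).astype(int)
m=(hsv[...,0]>20)&(hsv[...,0]<34)&(hsv[...,1]>150)&(P[...,2]<.02)
m=cv2.morphologyEx(m.astype(np.uint8),cv2.MORPH_OPEN,np.ones((3,3)))>0
print(m.sum(),cv2.minEnclosingCircle((P[m][:,:2]*1000).astype(np.float32)))
k=(P[...,2]>.012)&(P[...,2]<.035)&(np.hypot(P[...,0]-.66,P[...,1]+.268)<.025)
Q=P[k];print(k.sum(),np.nanmedian(Q,0),Q.min(0),Q.max(0))
for n in('scene','side'):
    P=cloud(snap(n)).reshape(-1,3)-[0,0,.021]
    print(fit('beaker',P,(.4666,-.113)))
E
```

```text
time: 19.5
tool_pos: [0.4673, -0.1124, 0.0812]
ee_rot: [-3.141, 0.0, 0.281]
wrist_force: [-0.7, -0.2, 0.5]
width: 0.0755
finger_force: 0.0
time: 20.0
tool_pos: [0.47, -0.1134, 0.2177]
ee_rot: [3.135, -0.009, 0.281]
wrist_force: [-0.2, 0.4, -0.4]
width: 0.0628
finger_force: 0.0
time: 20.5
tool_pos: [0.6411, -0.2514, 0.2093]
ee_rot: [-3.14, 0.002, 0.28]
wrist_force: [-0.7, 1.3, 0.4]
width: 0.0422
finger_force: 0.0
time: 21.0
tool_pos: [0.6602, -0.2673, 0.1734]
ee_rot: [3.14, -0.002, 0.281]
wrist_force: [-0.0, 0.6, 0.3]
width: 0.0427
finger_force: 0.0
[ 0.66017397 -0.26725593  0.17337398]
1865 ((660.1504516601562, -268.39825439453125), 33.819496154785156)
117 [ 0.66255145 -0.26807975  0.02373693] [ 0.65446576 -0.27469247  0.01242044] [ 0.66815621 -0.26157438  0.0259706 ]
(array([ 0.46611714, -0.11400096]), np.float64(0.0014528912243962772), 415)
(array([ 0.46527897, -0.11470459]), np.float64(0.001350250345457358), 597)
```

View pics/w2.png

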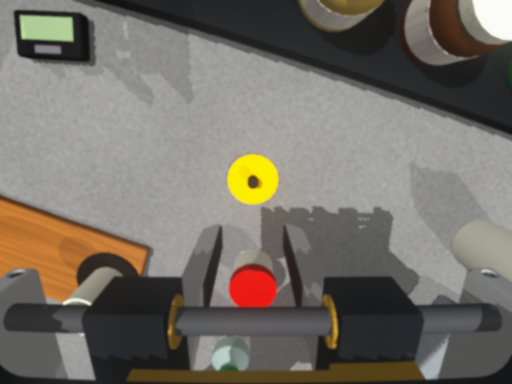

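The wrist picture shows the yellow cover with its black knob at (253,180), clear of the jar at (253,285). Descending on the knob.

```bash
python3 -m handwheel '[[[0,0,0],[0.01,-0.01,-0.4],0.6],[[0,0,0],[0,0,-0.7],0.6],[[0,0,0],[0,0,-0.7],0.6],[[0,0,0],[0,0,-0.4],0.6],[[0,0,0],[0,0,-0.2],0.6]]' && python3 -m handwheel '[[[0,0,0],[0,0,0],0.6],[[0,0,0],[0,0,0],0.6],[[0,0,0],[0,0,-0.15],0.6],[[0,0,0],[0,0,-0.1],0.6],[[0,0,0],[0,0,-0.05],0.6]]' && python3 -m handwheel '[[[0,0,0],[0,0,0],0.6],[[0,0,0],[0,0,0],0.6]]'
```

```text
time: 21.65
tool_pos: [0.6592, -0.2672, 0.0495]
ee_rot: [-3.139, 0.002, 0.281]
wrist_force: [0.3, -0.7, -0.1]
width: 0.0377
finger_force: 0.0
time: 22.15
tool_pos: [0.6604, -0.268, 0.0364]
ee_rot: [3.142, 0.0, 0.281]
wrist_force: [0.2, -0.1, -0.1]
width: 0.0376
finger_force: 0.0
time: 22.35
tool_pos: [0.6604, -0.268, 0.0366]
ee_rot: [3.142, 0.0, 0.281]
wrist_force: [-0.4, -0.1, 0.7]
width: 0.0379
finger_force: 0.0
```

```bash
python3 -m handwheel '[[[0,0,0],[0,0,-0.06],0.6],[[0,0,0],[0,0,0],0.7],[[0,0,0],[0,0,0],1],[[0,0,0],[0,0,0],1],[[0,0,0],[0,0,0],1]]' && python3 -m handwheel '[[[0,0,0],[0,0,0],1],[[0,0,0],[0,0,0],1],[[0,0,0],[0,0,0],1]]'
```

```text
time: 22.85
tool_pos: [0.6605, -0.268, 0.0337]
ee_rot: [3.141, -0.0, 0.281]
wrist_force: [-0.1, 0.3, -0.6]
width: 0.0089
finger_force: 0.0
time: 23.15
tool_pos: [0.6604, -0.268, 0.0337]
ee_rot: [3.141, -0.0, 0.281]
wrist_force: [-0.0, 0.1, -0.3]
width: 0.0005
finger_force: 0.0
```

Run:
```python
from h import *
print(robot.tip_reach, robot.get_obs()['ee_rot'])
s=snap('side');save(s[0][230:380,260:430],'s2.png',4)
P=cloud(s); t=robot.get_obs()['tool_pos']
Q=P[(np.hypot(P[...,0]-t[0],P[...,1]-t[1])<.02)]; print(np.histogram(Q[:,2],np.arange(-.005,.15,.005)))
w=snap('wrist');Pw=cloud(w);save(w[0],'w3.png')
Q=Pw[np.hypot(Pw[...,0]-t[0],Pw[...,1]-t[1])<.05]; print(np.histogram(Q[:,2],np.arange(-.005,.15,.005)))
```

```text
0.025 [ 3.14147831e+00 -6.69232815e-05  2.80769201e-01]
(array([  0,  83, 132,   7,  10,  20,  13,   0,   1,   7,  12,  28,  25,
        27,  22,  25,  26,  25,  26,  22,  20,  17,  14,  13,   2,   0,
         0,   0,   0,   0]), array([-0.005,  0.   ,  0.005,  0.01 ,  0.015,  0.02 ,  0.025,  0.03 ,
        0.035,  0.04 ,  0.045,  0.05 ,  0.055,  0.06 ,  0.065,  0.07 ,
        0.075,  0.08 ,  0.085,  0.09 ,  0.095,  0.1  ,  0.105,  0.11 ,
        0.115,  0.12 ,  0.125,  0.13 ,  0.135,  0.14 ,  0.145]))
(array([4630, 3698,  314,   37,   41,   67,    6,    0,   11,   66,  112,
        120,  136,  141,  164,  174,  192,  212,  233,  268,  293,  230,
        183,   14,    4,    0,    0,   26,   14, 1176]), array([-0.005,  0.   ,  0.005,  0.01 ,  0.015,  0.02 ,  0.025,  0.03 ,
        0.035,  0.04 ,  0.045,  0.05 ,  0.055,  0.06 ,  0.065,  0.07 ,
        0.075,  0.08 ,  0.085,  0.09 ,  0.095,  0.1  ,  0.105,  0.11 ,
        0.115,  0.12 ,  0.125,  0.13 ,  0.135,  0.14 ,  0.145]))
```

View pics/s2.png

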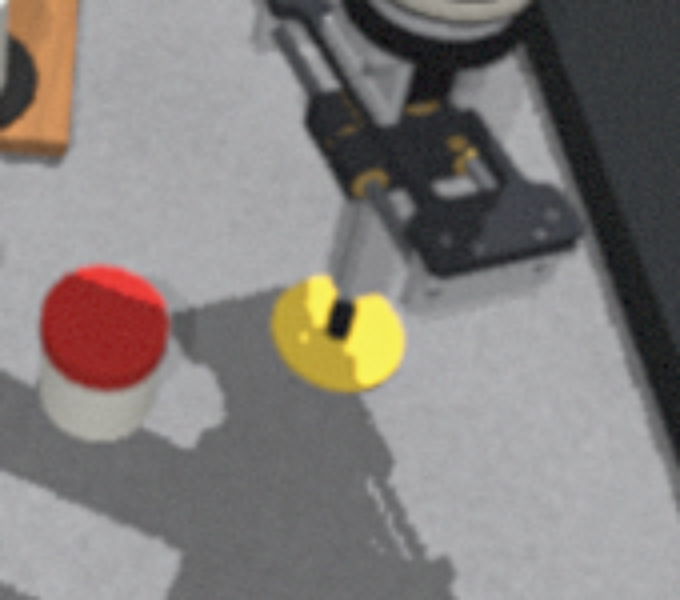

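The side crop shows the closed fingertips at about (340,285), hovering above the knob at (341,318). The effective tips are about at TCP height (z≈0.036), so I need to go about 27 mm lower than planned. This also explains the first flask miss.

```bash
python3 -m handwheel '[[[0,0,0],[0,0,0],0.6],[[0,0,0],[0,0,0],0.6],[[0,0,0],[0,0,0],0.6],[[0,0,0],[0,0,0],0.6],[[0,0,0],[0,0,0],0.6]]' && python3 -m handwheel '[[[0,0,0],[0,0,-0.1],0.6],[[0,0,0],[0,0,-0.15],0.6],[[0,0,0],[0,0,-0.1],0.6],[[0,0,0],[0,0,-0.05],0.6],[[0,0,0],[0,0,0],0.6]]'
python3 - <<'E'
from h import *
t=robot.get_obs()['tool_pos'];print(t)
a=t[:2]
for n in('wrist','side','scene'):
    P=cloud(snap(n)).reshape(-1,3);d=P[:,:2]-a
    th=.2808;u=d@[-np.sin(th),np.cos(th)];v=d@[np.cos(th),np.sin(th)]
    Q=P[(abs(v)<.012)&(abs(abs(u)-.025)<.012)&(P[:,2]>.009)]
    print(n,len(Q),np.sort(Q[:,2])[[0,5,20]] if len(Q)>20 else '')
E
```

```text
time: 23.75
tool_pos: [0.6604, -0.268, 0.0336]
ee_rot: [3.141, 0.0, 0.281]
wrist_force: [0.7, 0.9, -1.3]
width: 0.036
finger_force: 0.0
time: 24.25
tool_pos: [0.6599, -0.2677, 0.0124]
ee_rot: [-3.14, 0.001, 0.281]
wrist_force: [0.2, -0.4, 0.2]
width: 0.0376
finger_force: 0.0
[ 0.65985598 -0.2676888   0.01242016]
wrist 5345 [0.0155613  0.01775484 0.01870165]
side 1538 [0.01680952 0.01999879 0.02401866]
scene 635 [0.01820686 0.02204695 0.02871984]
```

```bash
python3 -m handwheel '[[[0,0,0],[0,0,-0.08],0.6],[[0,0,0],[0,0,-0.06],0.6],[[0,0,0],[0,0,0],0.7],[[0,0,0],[0,0,0],1],[[0,0,0],[0,0,0],1]]' && python3 -m handwheel '[[[0,0,0],[0,0,0],1],[[0,0,0],[0,0,0],1],[[0,0,0],[0,0,0],1],[[0,0,0],[0,0,0],1]]'
```

```text
time: 24.9
tool_pos: [0.6605, -0.268, 0.0067]
ee_rot: [3.141, -0.0, 0.281]
wrist_force: [0.8, 0.1, -0.0]
width: 0.0172
finger_force: 0.0
time: 25.3
tool_pos: [0.6605, -0.268, 0.0067]
ee_rot: [3.141, -0.0, 0.281]
wrist_force: [0.9, 0.4, 0.5]
width: 0.013
finger_force: 30.0
```

```bash
python3 -m handwheel '[[[0,0,0],[0,0,0.1],1],[[0,0,0],[0,0,0.4],1],[[0,0,0],[0,0,0.7],1],[[0,0,0],[0,0,0.8],1],[[0,0,0],[0,0,0.8],1]]' && python3 -m handwheel '[[[0,0,0],[-0.2,0.15,0.4],1],[[0,0,0],[-0.5,0.4,0.2],1],[[0,0,0],[-0.7,0.55,0],1],[[0,0,0],[-0.7,0.55,0],1],[[0,0,0],[-0.7,0.55,0],1]]' && python3 -m handwheel '[[[0,0,0],[-0.6,0.45,0],1],[[0,0,0],[-0.4,0.35,0],1],[[0,0,0],[-0.09,0.08,0],1],[[0,0,0],[0,0,0],1],[[0,0,0],[0,0,0],1]]' && python3 -m handwheel '[[[0,0,0],[0,0,0],1],[[0,0,0],[0,0,0],1]]'
cat > cv.py <<'E'
from h import *
t=robot.get_obs()['tool_pos'];print(t)
for n in('wrist','side','scene'):
    s=snap(n);P=cloud(s)
    hsv=cv2.cvtColor(s[0],cv2.COLOR_RGB2HSV).astype(int)
    m=(hsv[...,0]>20)&(hsv[...,0]<34)&(hsv[...,1]>120)&(np.hypot(P[...,0]-t[0],P[...,1]-t[1])<.06)
    Q=P[m]
    if len(Q)>20: print(n,len(Q),cv2.minEnclosingCircle((Q[:,:2]*1000).astype(np.float32)),np.median(Q[:,2]))
    k=(P[...,2]>.083)&(P[...,2]<.094)&(np.hypot(P[...,0]-.466,P[...,1]+.114)<.04)&(hsv[...,1]<80)
    if k.sum()>20: print(' rim',k.sum(),cv2.minEnclosingCircle((P[k][:,:2]*1000).astype(np.float32)), fit('beaker',P.reshape(-1,3)-[0,0,.021],(.466,-.114)))
E
python3 cv.py
```

```text
time: 25.8
tool_pos: [0.6599, -0.2677, 0.1477]
ee_rot: [-3.141, 0.001, 0.281]
wrist_force: [0.4, -0.9, -1.0]
width: 0.0131
finger_force: 30.0
time: 26.3
tool_pos: [0.5189, -0.157, 0.1768]
ee_rot: [3.141, -0.0, 0.281]
wrist_force: [-0.1, 0.1, 0.5]
width: 0.0132
finger_force: 30.0
time: 26.8
tool_pos: [0.4667, -0.1146, 0.1769]
ee_rot: [3.141, -0.001, 0.28]
wrist_force: [-0.2, 0.3, -0.2]
width: 0.0131
finger_force: 30.0
time: 27.0
tool_pos: [0.4665, -0.1146, 0.1762]
ee_rot: [-3.141, 0.001, 0.28]
wrist_force: [-0.2, 0.2, -0.4]
width: 0.0132
finger_force: 30.0
[ 0.46649591 -0.11461008  0.17624486]
wrist 4406 ((457.95849609375, -117.58555603027344), 54.763668060302734) 0.17386022457084577
 rim 248 ((471.71319580078125, -112.66790008544922), 24.517473220825195) (array([ 0.46627292, -0.11446473]), np.float64(0.00014933225227254862), 398)
side 422 ((467.4334411621094, -118.81990814208984), 34.60712814331055) 0.17447171947150952
 rim 170 ((464.89129638671875, -115.11101531982422), 26.652997970581055) (array([ 0.46524796, -0.11467723]), np.float64(0.0013367054931780406), 607)
scene 257 ((468.0909118652344, -113.59454345703125), 33.46123504638672) 0.17482173912392096
 rim 121 ((466.3257141113281, -113.64501953125), 26.86532974243164) (array([ 0.4662518 , -0.11406919]), np.float64(0.0013038179887061383), 418)
```

```bash
python3 -m handwheel '[[[0,0,0],[-0.01,0,-0.3],1],[[0,0,0],[0,0,-0.5],1],[[0,0,0],[0,0,-0.4],1],[[0,0,0],[0,0,-0.15],1],[[0,0,0],[0,0,0],1]]' && python3 -m handwheel '[[[0,0,0],[0,0,-0.05],1],[[0,0,0],[0,0,-0.05],1],[[0,0,0],[0,0,0],1],[[0,0,0],[0,0,0],1]]'; python3 cv.py
```

```text
time: 27.65
tool_pos: [0.4641, -0.1135, 0.107]
ee_rot: [-3.139, 0.003, 0.281]
wrist_force: [-1.0, 0.9, -2.0]
width: 0.0127
finger_force: 30.0
time: 28.05
tool_pos: [0.4658, -0.1141, 0.1047]
ee_rot: [3.141, -0.001, 0.281]
wrist_force: [-0.0, 0.6, -1.1]
width: 0.0124
finger_force: 30.0
[ 0.4657938  -0.11411898  0.10473125]
wrist 4456 ((453.3769226074219, -118.26284790039062), 53.31485366821289) 0.10235504720636092
side 396 ((466.5785827636719, -119.36590576171875), 35.64885711669922) 0.10301101209799834
 rim 55 ((466.75146484375, -124.92372131347656), 22.81375503540039) (array([ 0.46521437, -0.11340103]), np.float64(0.0006349418772399508), 385)
scene 256 ((467.0901184082031, -115.65065002441406), 34.170467376708984) 0.10311627714501437
 rim 36 ((475.2028503417969, -108.78105163574219), 22.713781356811523) (array([ 0.46498555, -0.1147809 ]), np.float64(0.0008490652395599513), 275)
```

```bash
python3 -m handwheel '[[[0,0,0],[0,0.01,-0.05],1],[[0,0,0],[0,0,-0.04],1],[[0,0,0],[0,0,-0.02],1],[[0,0,0],[0,0,0],1]]' && python3 -m handwheel '[[[0,0,0],[0,0,-0.02],1],[[0,0,0],[0,0,0],1],[[0,0,0],[0,0,0],1]]'
```

```text
time: 28.6
tool_pos: [0.4652, -0.1134, 0.0983]
ee_rot: [-3.141, 0.001, 0.281]
wrist_force: [0.2, 0.2, 0.2]
width: 0.013
finger_force: 30.0
time: 28.9
tool_pos: [0.4655, -0.1135, 0.0977]
ee_rot: [3.141, -0.0, 0.281]
wrist_force: [0.3, 0.1, -1.1]
width: 0.013
finger_force: 30.0
```

```bash
python3 -m handwheel '[[[0,0,0],[0,0,-0.02],1],[[0,0,0],[0,0,0],1],[[0,0,0],[0,0,0],1]]' && python3 -m handwheel '[[[0,0,0],[0,0,-0.01],1],[[0,0,0],[0,0,0],1],[[0,0,0],[0,0,0],1]]'
```

```text
time: 29.2
tool_pos: [0.4657, -0.1135, 0.0976]
ee_rot: [3.141, -0.001, 0.281]
wrist_force: [-2.0, 0.9, 5.6]
width: 0.0127
finger_force: 30.0
time: 29.5
tool_pos: [0.4659, -0.1136, 0.0977]
ee_rot: [3.141, -0.001, 0.281]
wrist_force: [-2.2, 2.1, 6.8]
width: 0.013
finger_force: 30.0
```

```bash
python3 -m handwheel '[[[0,0,0],[0,0,0],0.8],[[0,0,0],[0,0,0],0.7],[[0,0,0],[0,0,0],0.6],[[0,0,0],[0,0,0],0.5],[[0,0,0],[0,0,0],0.5]]' && python3 -m handwheel '[[[0,0,0],[0,0,0.3],0.5],[[0,0,0],[0,0,0.6],0.5],[[0,0,0],[0,0,0.8],0.5],[[0,0,0],[0,0,0.8],0.5],[[0,0,0],[0.1,0.5,0.5],0.5]]' && python3 -m handwheel '[[[0,0,0],[0.17,0.9,0],0.5],[[0,0,0],[0.17,0.9,0],0.5],[[0,0,0],[0.17,0.9,0],0.5],[[0,0,0],[0.17,0.9,0],0.5],[[0,0,0],[0.17,0.9,0],0.5]]' && python3 -m handwheel '[[[0,0,0],[0.17,0.9,0],0.5],[[0,0,0],[0.17,0.9,0],0.5],[[0,0,0],[0.17,0.9,-0.3],0.5],[[0,0,0],[0.1,0.57,-0.3],0.5],[[0,0,0],[0.04,0,0],0.5]]' && python3 -m handwheel '[[[0,0,0],[0,0,0],0.5],[[0,0,0],[0,0,0],0.5]]'
python3 - <<'E'
from h import *
t=robot.get_obs()['tool_pos'];print(t)
for n in('wrist','side','scene'):
    s=snap(n);P=cloud(s)
    print(n,fit('bottle',P.reshape(-1,3),(.5453,.3)))
    hsv=cv2.cvtColor(s[0],cv2.COLOR_RGB2HSV).astype(int)
    m=(hsv[...,0]>20)&(hsv[...,0]<34)&(hsv[...,1]>120)&(np.hypot(P[...,0]-.466,P[...,1]+.114)<.06)
    if m.sum()>20: print(n,cv2.minEnclosingCircle((P[m][:,:2]*1000).astype(np.float32)),np.median(P[m][:,2]),fit('beaker',P.reshape(-1,3)-[0,0,.021],(.466,-.114),.03))
    if n=='scene': save(s[0][120:300,150:420],'s3.png',2.5)
E
```

```text
time: 30.0
tool_pos: [0.4653, -0.1134, 0.0957]
ee_rot: [-3.141, 0.0, 0.281]
wrist_force: [-0.7, -0.7, -0.2]
width: 0.0459
finger_force: 0.0
time: 30.5
tool_pos: [0.4711, -0.0903, 0.2494]
ee_rot: [3.138, -0.003, 0.277]
wrist_force: [0.5, 0.0, -0.6]
width: 0.0471
finger_force: 0.0
time: 31.0
tool_pos: [0.513, 0.1384, 0.2461]
ee_rot: [3.141, -0.0, 0.281]
wrist_force: [0.4, -0.2, 0.7]
width: 0.047
finger_force: 0.0
time: 31.5
tool_pos: [0.5438, 0.3032, 0.2118]
ee_rot: [-3.141, 0.007, 0.286]
wrist_force: [-0.1, 0.1, 0.2]
width: 0.0467
finger_force: 0.0
time: 31.7
tool_pos: [0.5458, 0.299, 0.217]
ee_rot: [3.141, -0.001, 0.28]
wrist_force: [0.1, 1.1, 0.1]
width: 0.0469
finger_force: 0.0
[0.54583187 0.29902423 0.21695848]
wrist (array([0.54568828, 0.29984346]), np.float64(0.0006552719765969862), 1004)
side (array([0.5450049 , 0.30073934]), np.float64(0.0011489650883986166), 425)
side ((464.44964599609375, -114.08247375488281), 33.51003646850586) 0.09609554517100799 (array([ 0.46525711, -0.11341217]), np.float64(0.0004889170773410834), 369)
scene (array([0.54548929, 0.29929793]), np.float64(0.0008594072103634588), 584)
scene ((465.8228759765625, -113.69976806640625), 34.17119598388672) 0.09632818260523535 (array([ 0.46524578, -0.11491527]), np.float64(0.0008174196941543241), 251)
```

View pics/s3.png

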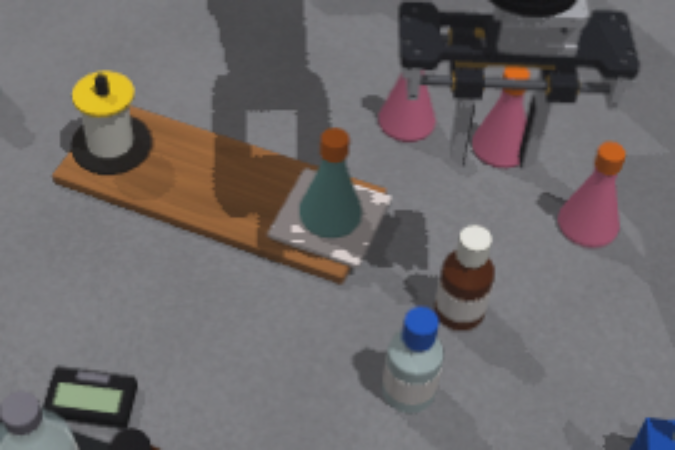

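The cover sits flat and centred on the beaker at (103,95), the flask stands on the tile at (332,190), and the amber bottle at (465,280) is next.

```bash
python3 -m handwheel '[[[0,0,0],[0,0.01,-0.4],0.5],[[0,0,0],[0,0,-0.7],0.5],[[0,0,0],[0,0,-0.7],0.5],[[0,0,0],[0,0,-0.45],0.5],[[0,0,0],[0,0,-0.2],0.5]]' && python3 -m handwheel '[[[0,0,0],[0,0,0],0.5],[[0,0,0],[0,0,0],0.6],[[0,0,0],[0,0,0],1],[[0,0,0],[0,0,0],1],[[0,0,0],[0,0,0],1]]' && python3 -m handwheel '[[[0,0,0],[0,0,0],1],[[0,0,0],[0,0,0],1],[[0,0,0],[0,0,0],1]]'
```

```text
time: 32.35
tool_pos: [0.5442, 0.299, 0.0912]
ee_rot: [3.141, 0.004, 0.279]
wrist_force: [-0.7, -0.7, -0.6]
width: 0.0468
finger_force: 0.0
time: 32.85
tool_pos: [0.5466, 0.301, 0.0959]
ee_rot: [-3.141, -0.004, 0.281]
wrist_force: [0.2, 0.5, 4.8]
width: 0.0295
finger_force: 30.0
time: 33.15
tool_pos: [0.5467, 0.3009, 0.0959]
ee_rot: [-3.141, -0.004, 0.281]
wrist_force: [0.7, -0.5, 6.2]
width: 0.0294
finger_force: 30.0
```

```bash
python3 -m handwheel '[[[0,0,0],[0,0,0.1],1],[[0,0,0],[0,0,0.4],1],[[0,0,0],[0,0,0.8],1],[[0,0,0],[0,0,0.9],1],[[0,0,0],[0,0,0.8],1]]' && python3 -m handwheel '[[[0,0,0],[0,0,0.4],1],[[0,0,0],[0,0,0],1],[[0,0,0],[-0.1,-0.3,0],1],[[0,0,0],[-0.2,-0.7,0],1],[[0,0,0],[-0.2,-0.9,0],1]]' && python3 -m handwheel '[[[0,0,0],[-0.2,-0.9,0],1],[[0,0,0],[-0.2,-0.9,0],1],[[0,0,0],[-0.2,-0.9,0],1],[[0,0,0],[-0.15,-0.7,0],1],[[0,0,0],[-0.1,-0.35,0],1]]' && python3 -m handwheel '[[[0,0,0],[0,0,0],1],[[0,0,0],[0,0,0],1],[[0,0,0],[0,0,0],1]]'
python3 -c "
from h import *
print(robot.get_obs()['tool_pos'])"
```

```text
time: 33.65
tool_pos: [0.5449, 0.3005, 0.2447]
ee_rot: [3.141, 0.001, 0.281]
wrist_force: [1.1, 0.0, -1.5]
width: 0.029
finger_force: 30.0
time: 34.15
tool_pos: [0.519, 0.2055, 0.2597]
ee_rot: [-3.141, 0.006, 0.284]
wrist_force: [1.6, -1.1, -0.5]
width: 0.029
finger_force: 30.0
time: 34.65
tool_pos: [0.4761, 0.0155, 0.2608]
ee_rot: [-3.141, 0.005, 0.278]
wrist_force: [-0.9, 0.5, -0.6]
width: 0.0291
finger_force: 30.0
time: 34.95
tool_pos: [0.4777, 0.019, 0.2624]
ee_rot: [-3.14, 0.002, 0.282]
wrist_force: [0.0, 0.8, -1.1]
width: 0.0293
finger_force: 30.0
[0.47769482 0.01895463 0.26235239]
```

```bash
python3 -m handwheel '[[[0,0,0],[0,-0.05,-0.4],1],[[0,0,0],[0,0,-0.7],1],[[0,0,0],[0,0,-0.8],1],[[0,0,0],[0,0,-0.5],1],[[0,0,0],[0,0,-0.2],1]]' && python3 -m handwheel '[[[0,0,0],[0,0,0],1],[[0,0,0],[0,0,0],1],[[0,0,0],[0,0,0],1]]'
python3 - <<'E'
from h import *
t=robot.get_obs()['tool_pos'];print(t)
for n in('side','scene'):
    P=cloud(snap(n)).reshape(-1,3)-[0,0,t[2]-.094]
    print(n,fit('bottle',P[P[:,2]<.07],t[:2],.035))
E
```

```text
time: 35.45
tool_pos: [0.4758, 0.0169, 0.1297]
ee_rot: [-3.139, 0.006, 0.283]
wrist_force: [0.2, 0.3, -1.6]
width: 0.0291
finger_force: 30.0
time: 35.75
tool_pos: [0.4794, 0.0157, 0.1358]
ee_rot: [3.14, -0.004, 0.281]
wrist_force: [0.2, -0.7, -1.1]
width: 0.0293
finger_force: 30.0
[0.47937048 0.01565101 0.13578194]
side (array([0.47762213, 0.01535145]), np.float64(0.0007424260024530109), 388)
scene (array([0.47756834, 0.01488623]), np.float64(0.0008340439710068336), 318)
```

```bash
python3 -m handwheel '[[[0,0,0],[-0.01,0.03,-0.15],1],[[0,0,0],[0,0,-0.15],1],[[0,0,0],[0,0,-0.08],1],[[0,0,0],[0,0,0],1],[[0,0,0],[0,0,0],1]]' && python3 -m handwheel '[[[0,0,0],[0,0,-0.04],1],[[0,0,0],[0,0,-0.04],1],[[0,0,0],[0,0,0],1],[[0,0,0],[0,0,0],1]]'
```

```text
time: 36.35
tool_pos: [0.4773, 0.017, 0.1143]
ee_rot: [-3.141, 0.001, 0.281]
wrist_force: [-0.2, -0.0, -0.3]
width: 0.0294
finger_force: 30.0
time: 36.75
tool_pos: [0.4776, 0.0169, 0.1109]
ee_rot: [3.141, -0.001, 0.281]
wrist_force: [0.6, -0.5, -0.2]
width: 0.0292
finger_force: 30.0
```

```bash
python3 -m handwheel '[[[0,0,0],[0,0,-0.02],1],[[0,0,0],[0,0,0],1],[[0,0,0],[0,0,0],1]]'
```

```text
time: 37.05
tool_pos: [0.478, 0.017, 0.1109]
ee_rot: [3.141, -0.002, 0.281]
wrist_force: [-1.6, -0.2, 5.6]
width: 0.029
finger_force: 30.0
```

```bash
python3 -m handwheel '[[[0,0,0],[0,0,0],0.6],[[0,0,0],[0,0,0],0.5],[[0,0,0],[0,0,0],0.5],[[0,0,0],[0,0,0],0.5],[[0,0,0],[0,0,0],0.5]]' && python3 -m handwheel '[[[0,0,0],[0,0,0.3],0.5],[[0,0,0],[0,0,0.6],0.5],[[0,0,0],[0,0,0.8],0.5],[[0,0,0],[0,0,0.8],0.5],[[0,0,0],[-0.1,-0.5,0.3],0.5]]' && python3 -m handwheel '[[[0,0,0],[-0.13,-0.9,0],0.5],[[0,0,0],[-0.13,-0.9,0],0.5],[[0,0,0],[-0.13,-0.9,0],0.5],[[0,0,0],[-0.13,-0.9,0],0.5],[[0,0,0],[-0.13,-0.9,0],0.5]]' && python3 -m handwheel '[[[0,0,0],[-0.13,-0.9,-0.2],0.5],[[0,0,0],[-0.03,-0.5,-0.4],0.5],[[0,0,0],[0,0,0],0.5],[[0,0,0],[0,0,0],0.5],[[0,0,0],[0,0,0],0.5]]'
python3 - <<'E'
from h import *
t=robot.get_obs()['tool_pos'];print(t)
for n in('wrist','side','scene'):
    P=cloud(snap(n)).reshape(-1,3)
    print(n,fit('bottle',P,(.4315,-.3027)))
    if n!='wrist':print(n,fit('bottle',P-[0,0,.015],(.477,.0165)))
E
```

```text
time: 37.55
tool_pos: [0.4773, 0.0171, 0.1093]
ee_rot: [-3.141, 0.0, 0.281]
wrist_force: [0.4, -0.1, 0.3]
width: 0.0474
finger_force: 0.0
time: 38.05
tool_pos: [0.4742, -0.0067, 0.2544]
ee_rot: [3.14, -0.007, 0.285]
wrist_force: [0.3, -0.4, 0.2]
width: 0.0469
finger_force: 0.0
time: 38.55
tool_pos: [0.4394, -0.2347, 0.2496]
ee_rot: [3.141, -0.0, 0.281]
wrist_force: [0.9, -0.1, -1.0]
width: 0.0472
finger_force: 0.0
time: 39.05
tool_pos: [0.4325, -0.3022, 0.2206]
ee_rot: [3.141, -0.001, 0.282]
wrist_force: [0.3, 0.4, -0.2]
width: 0.0466
finger_force: 0.0
[ 0.43249005 -0.3021551   0.22058193]
wrist (array([ 0.43233725, -0.303183  ]), np.float64(0.0006605425912439584), 972)
side (array([ 0.43130277, -0.30233021]), np.float64(0.00046481484514344223), 954)
side (array([0.47559703, 0.01655683]), np.float64(0.0006686014833489264), 138)
scene (array([ 0.43232816, -0.30388363]), np.float64(0.0012936233640283776), 467)
scene (array([0.4756476 , 0.01604594]), np.float64(0.0008856426167908969), 524)
```

```bash
python3 -m handwheel '[[[0,0,0],[-0.01,-0.02,-0.4],0.5],[[0,0,0],[0,0,-0.7],0.5],[[0,0,0],[0,0,-0.75],0.5],[[0,0,0],[0,0,-0.5],0.5],[[0,0,0],[0,0,-0.2],0.5]]' && python3 -m handwheel '[[[0,0,0],[0,0,0],0.5],[[0,0,0],[0,0,0],0.6],[[0,0,0],[0,0,0],1],[[0,0,0],[0,0,0],1],[[0,0,0],[0,0,0],1]]' && python3 -m handwheel '[[[0,0,0],[0,0,0],1],[[0,0,0],[0,0,0],1],[[0,0,0],[0,0,0],1]]'
```

```text
time: 39.7
tool_pos: [0.4304, -0.302, 0.0895]
ee_rot: [-3.138, 0.002, 0.282]
wrist_force: [0.7, 0.2, 0.0]
width: 0.0473
finger_force: 0.0
time: 40.2
tool_pos: [0.4324, -0.3045, 0.0942]
ee_rot: [3.139, -0.002, 0.281]
wrist_force: [-0.2, 1.3, 5.2]
width: 0.0293
finger_force: 30.0
time: 40.5
tool_pos: [0.4324, -0.3045, 0.0942]
ee_rot: [3.139, -0.002, 0.281]
wrist_force: [-0.5, 2.5, 5.9]
width: 0.0298
finger_force: 30.0
```

```bash
python3 -m handwheel '[[[0,0,0],[0,0,0.1],1],[[0,0,0],[0,0,0.4],1],[[0,0,0],[0,0,0.8],1],[[0,0,0],[0,0,0.9],1],[[0,0,0],[0,0,0.8],1]]' && python3 -m handwheel '[[[0,0,0],[0,0,0.4],1],[[0,0,0],[0,0,0],1],[[0,0,0],[0.1,0.3,0],1],[[0,0,0],[0.2,0.6,0],1],[[0,0,0],[0.3,0.8,0],1]]' && python3 -m handwheel '[[[0,0,0],[0.3,0.85,0],1],[[0,0,0],[0.3,0.85,0],1],[[0,0,0],[0.3,0.85,0],1],[[0,0,0],[0.3,0.85,0],1],[[0,0,0],[0.3,0.85,0],1]]' && python3 -m handwheel '[[[0,0,0],[0.3,0.85,0],1],[[0,0,0],[0.3,0.85,0],1],[[0,0,0],[0.3,0.7,0],1],[[0,0,0],[0.2,0.5,0],1],[[0,0,0],[0,0,0],1]]' && python3 -m handwheel '[[[0,0,0],[0,0,0],1],[[0,0,0],[0,0,0],1]]'
```

```text
time: 41.0
tool_pos: [0.4311, -0.304, 0.2434]
ee_rot: [-3.141, 0.001, 0.28]
wrist_force: [0.2, -0.7, -1.4]
width: 0.0294
finger_force: 29.9
time: 41.5
tool_pos: [0.4604, -0.2176, 0.2585]
ee_rot: [-3.137, 0.004, 0.278]
wrist_force: [0.4, 0.4, -2.4]
width: 0.0291
finger_force: 29.9
time: 42.0
tool_pos: [0.5352, -0.0034, 0.2587]
ee_rot: [-3.139, 0.005, 0.282]
wrist_force: [1.2, -0.6, -2.3]
width: 0.0289
finger_force: 29.9
time: 42.5
tool_pos: [0.5901, 0.143, 0.2574]
ee_rot: [-3.139, 0.007, 0.286]
wrist_force: [-0.4, -0.8, -2.4]
width: 0.0295
finger_force: 29.9
time: 42.7
tool_pos: [0.5904, 0.1381, 0.2605]
ee_rot: [-3.142, 0.003, 0.28]
wrist_force: [0.2, -1.2, -2.1]
width: 0.0291
finger_force: 29.9
```

Nearly on target. I lower to about 20 mm above the bench and measure, re-measuring the board in the same views.

```bash
python3 -m handwheel '[[[0,0,0],[0.03,0,-0.4],1],[[0,0,0],[0,0,-0.7],1],[[0,0,0],[0,0,-0.8],1],[[0,0,0],[0,0,-0.7],1],[[0,0,0],[0,0,-0.3],1]]' && python3 -m handwheel '[[[0,0,0],[0,0,0],1],[[0,0,0],[0,0,0],1],[[0,0,0],[0,0,0],1]]'
python3 - <<'E'
from h import *
t=robot.get_obs()['tool_pos'];print(t)
th=np.radians(-4.6);ex=np.array([np.cos(th),np.sin(th)]);ey=np.array([-ex[1],ex[0]])
for n in('side','scene'):
    P=cloud(snap(n)).reshape(-1,3)
    print(n,fit('bottle',(P-[0,0,t[2]-.0925])[P[:,2]-t[2]+.0925<.07],t[:2],.035))
    Q=P[(P[:,2]>.012)&(P[:,2]<.017)];d=Q[:,:2]-[.477,.0165];x=d@ex;y=d@ey
    for a in(-.05,.0,.05,.1,.14):   # far-edge position per y slab
        m=(abs(y-a)<.02)&(abs(x)<.075); print('  y',a,m.sum(),np.round(np.percentile(x[m],[98,99.5]),4) if m.sum()>20 else '')
    Q=P[(P[:,2]>.0205)&(P[:,2]<.026)];d=Q[:,:2]-[.477,.0165];x=d@ex;y=d@ey
    m=(abs(x)<.06)&(abs(y-.13)<.06); print('  tile x',np.percentile(x[m],[1,99]),'y',np.percentile(y[m],[1,99]))
E
```

```text
time: 43.2
tool_pos: [0.5898, 0.1369, 0.1124]
ee_rot: [-3.141, 0.008, 0.279]
wrist_force: [-0.6, 0.1, -2.3]
width: 0.0294
finger_force: 29.9
time: 43.5
tool_pos: [0.5947, 0.1385, 0.1203]
ee_rot: [3.141, -0.005, 0.28]
wrist_force: [-0.4, 0.3, -1.3]
width: 0.0293
finger_force: 29.9
[0.59465278 0.13849787 0.12027472]
side (array([0.59450488, 0.1398822 ]), np.float64(0.0007703109183426586), 329)
  y -0.05 235 [0.0613 0.0631]
  y 0.0 299 [0.0614 0.0631]
  y 0.05 251 [0.0613 0.0632]
  y 0.1 95 [0.0621 0.0629]
  y 0.14 79 [0.0629 0.0632]
  tile x [-0.05075969  0.04779213] y [0.08043208 0.17788406]
scene (array([0.59385802, 0.1398181 ]), np.float64(0.0006180115438691632), 331)
  y -0.05 304 [0.063  0.0639]
  y 0.0 196 [0.0633 0.0646]
  y 0.05 295 [0.0641 0.0645]
  y 0.1 6 
  y 0.14 54 [0.0638 0.0649]
  tile x [-0.05015692  0.04981506] y [0.08226453 0.18099656]
```

```bash
python3 -m handwheel '[[[0,0,0],[-0.03,-0.04,-0.15],1],[[0,0,0],[0,0,-0.15],1],[[0,0,0],[0,0,-0.08],1],[[0,0,0],[0,0,0],1],[[0,0,0],[0,0,0],1]]' && python3 -m handwheel '[[[0,0,0],[0,0,-0.03],1],[[0,0,0],[0,0,-0.03],1],[[0,0,0],[0,0,0],1],[[0,0,0],[0,0,0],1]]'
python3 - <<'E'
from h import *
t=robot.get_obs()['tool_pos'];print(t)
for n in('side','scene'):
    P=cloud(snap(n)).reshape(-1,3)
    print(n,fit('bottle',(P-[0,0,t[2]-.0925])[P[:,2]-t[2]+.0925<.07],t[:2],.035))
E
```

```text
time: 44.1
tool_pos: [0.5912, 0.1366, 0.0977]
ee_rot: [-3.142, 0.001, 0.281]
wrist_force: [-0.3, -0.5, -1.5]
width: 0.0295
finger_force: 29.9
time: 44.5
tool_pos: [0.5914, 0.1366, 0.0951]
ee_rot: [3.141, -0.0, 0.281]
wrist_force: [0.0, -0.1, -1.9]
width: 0.0293
finger_force: 29.9
[0.59144263 0.13655111 0.09514504]
side (array([0.59071531, 0.13760917]), np.float64(0.0007548541309609948), 312)
scene (array([0.59072181, 0.13776112]), np.float64(0.0007243565830646961), 312)
```

```bash
python3 -m handwheel '[[[0,0,0],[0.02,0,-0.02],1],[[0,0,0],[0,0,-0.02],1],[[0,0,0],[0,0,0],1],[[0,0,0],[0,0,0],1]]'
```

```text
time: 45.0
tool_pos: [0.593, 0.1367, 0.0943]
ee_rot: [3.141, -0.002, 0.281]
wrist_force: [0.1, 0.1, 4.0]
width: 0.029
finger_force: 30.0
```

Contact. I release, retreat and check.

```bash
python3 -m handwheel '[[[0,0,0],[0,0,0],0.6],[[0,0,0],[0,0,0],0.5],[[0,0,0],[0,0,0],0.5],[[0,0,0],[0,0,0],0.5],[[0,0,0],[0,0,0],0.5]]' && python3 -m handwheel '[[[0,0,0],[0,0,0.3],0.5],[[0,0,0],[0,0,0.6],0.5],[[0,0,0],[0,0,0.8],0.5],[[0,0,0],[0,0,0.8],0.5],[[0,0,0],[-0.3,0,0.6],0.5]]' && python3 -m handwheel '[[[0,0,0],[-0.7,0,0.3],0.5],[[0,0,0],[-0.8,0,0],0.5],[[0,0,0],[-0.8,0,0],0.5],[[0,0,0],[-0.5,0,0],0.5],[[0,0,0],[0,0,0],0.5]]' && python3 -m handwheel '[[[0,0,0],[0,0,0],0.5],[[0,0,0],[0,0,0],0.5]]'
python3 - <<'E'
from h import *
th=np.radians(-4.6);ex=np.array([np.cos(th),np.sin(th)]);ey=np.array([-ex[1],ex[0]])
for n in('side','scene'):
    s=snap(n);P=cloud(s).reshape(-1,3)
    for nm,k,z,c in(('flask','flask',.023,(.487,.147)),('beaker','beaker',.021,(.466,-.114)),('amber','bottle',.015,(.4757,.0163)),('green','bottle',0,(.592,.1376)),('blue','bottle',0,(.6497,.2755)),('jar','jar',0,(.5363,-.3016))):
        f=fit(k,P-[0,0,z],c,.03 if nm=='beaker' else .045);d=f[0]-[.477,.0165];print(n,nm,f[0].round(4),'board',np.round([d@ex,d@ey],4),round(f[1],4))
    save(s[0][100:300,130:430] if n=='scene' else s[0][90:345,190:390],n+'9.png',2.2)
print(robot.get_obs()['time'])
E
```

```text
time: 45.5
tool_pos: [0.5923, 0.1364, 0.0927]
ee_rot: [3.142, 0.001, 0.281]
wrist_force: [1.1, -0.8, -0.2]
width: 0.0468
finger_force: 0.0
time: 46.0
tool_pos: [0.5787, 0.1364, 0.252]
ee_rot: [3.141, -0.005, 0.28]
wrist_force: [-0.2, 0.5, 0.6]
width: 0.0468
finger_force: 0.0
time: 46.5
tool_pos: [0.4355, 0.1368, 0.2658]
ee_rot: [3.141, -0.004, 0.282]
wrist_force: [0.0, 0.3, 0.5]
width: 0.047
finger_force: 0.0
time: 46.7
tool_pos: [0.4384, 0.1365, 0.2634]
ee_rot: [3.141, -0.001, 0.28]
wrist_force: [0.2, 0.2, 0.4]
width: 0.0469
finger_force: 0.0
side flask [0.4872 0.1468] board [-0.0003  0.1307] 0.001
side beaker [ 0.4652 -0.1134] board [-0.0014 -0.1305] 0.0006
side amber [0.4757 0.0164] board [-0.0013 -0.0002] 0.0007
side green [0.5916 0.1387] board [0.1044 0.131 ] 0.0009
side blue [0.6497 0.2762] board [0.1514 0.2727] 0.001
side jar [ 0.5375 -0.3007] board [ 0.0857 -0.3113] 0.0008
scene flask [0.4875 0.1471] board [-1.00e-04  1.31e-01] 0.0009
scene beaker [ 0.4653 -0.1148] board [-0.0011 -0.1318] 0.0007
scene amber [0.4756 0.016 ] board [-0.0014 -0.0006] 0.001
scene green [0.5913 0.1386] board [0.1041 0.1309] 0.0008
scene blue [0.6496 0.275 ] board [0.1513 0.2715] 0.0007
scene jar [ 0.5362 -0.3062] board [ 0.0849 -0.3169] 0.0012
46.8
```

View pics/scene9.png

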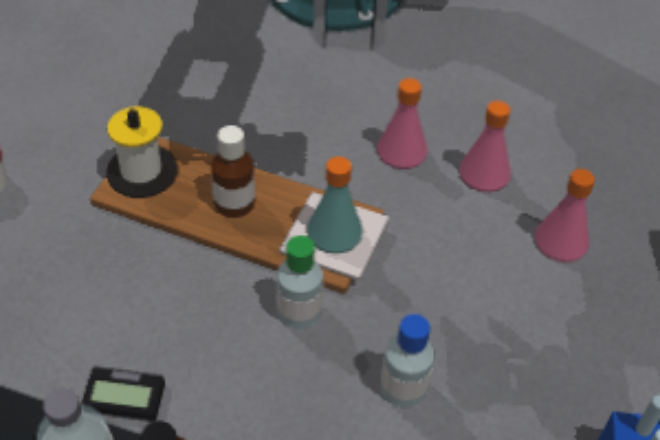

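View pics/side9.png

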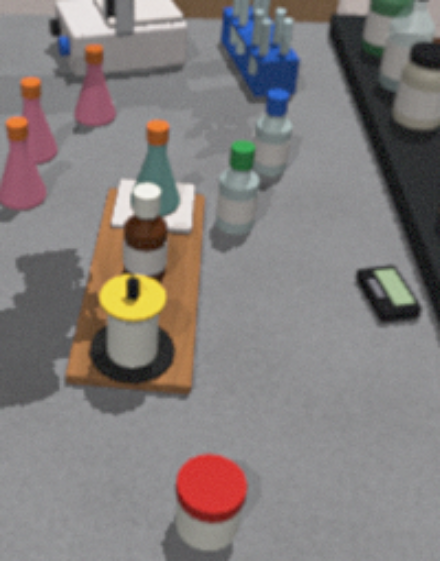

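Both pictures show everything standing in place: the flask on the tile at (335,215), the covered beaker on the mat at (137,150), the amber bottle midway at (233,175), and the green-capped bottle behind the tile at (300,285). The blue-capped bottle and the jar have not moved. Handing in.

```bash
python3 -c "
from bench import robot
print(robot.close_job())"
```

```text
the job is handed in; nothing more can be done
None
```

The job is handed in at about 47 s: the flask, covered beaker, amber bottle and green-capped bottle all measured within about 2 mm of their places (green bottle about 14–15 mm clear of the board), the blue-capped bottle and the jar were left where they stood, and the first grips at the flask and the cover closed on nothing and were redone without disturbing either.

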